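Show the long LED driver to the inspection camera

TASK

Take the longer of the two metal driver boxes out of the open light fitting and present it to the inspection camera: hold it in the air, label side up, with its white terminal end pointing squarely into the lens along the camera's line of sight, the end face centred on the lens and 10 cm in front of it. Do not touch the camera and do not disturb the short driver or the other things on the bench. Finish while still holding the driver there, steady in the gripper: do not put it down or let go.

Things in the scene. Friction and masses are not known exactly. Their poses are not given: they have to be found in the camera images.
- trough: Open light-fitting housing, a fixed grey plastic trough: 600 long (its x), 150 wide, 55 high, 4 mm walls, rounded ends. Origin: centre of the underside. A white gear tray inside has its flat top 14 mm above the bench; the two drivers lie on it, one towards each end, along the trough, terminal ends to its +x. Lamp holders 40 mm high stand 255 mm and more from the middle.
- long_driver: The part to present: loose LED driver, 150 long (x) x 40 wide (y) x 28 high (z), about 0.2 kg. Aluminium box, paper label on top (+z); white plastic terminal block, 20 long, top at 22, at the +x end; thin metal tab, 12 long and 4 thick, at the -x end. Origin: centre of the underside, the middle of the length.
- terminal_face (a point): Point in the end face of the long driver's white terminal block, on the driver's mid-height line: 75 mm along +x and 14 mm above the driver's origin. Axes as the driver's.
- short_driver: Bystander in the same trough: the same kind of driver, only 95 long x 40 x 28, about 0.13 kg. Origin: centre of the underside.
- camera_stand: Fixed stand of the inspection camera: round dark steel foot of 96 diameter, 20 mm steel post, fork at the top to 317 above the bench. Origin: centre of the underside of the foot.
- lens (a point): Centre of the camera's front lens, end of a black barrel (38 diameter, 27 long) on a grey head 62 x 50 x 50, held in the stand's fork on a stiff tilt hinge 305 above the bench, 54 mm behind the lens. The camera looks along this frame's -x, tilted down 0.15 to 0.45 rad (varies, stays put); +x points back into the camera, y is level, z is the picture's up.
- screwdriver: Bystander lying on the bench beyond the trough: screwdriver, about 200 long. Origin: on the underside, near the middle.
- starter_carton: Bystander on the bench beyond the trough: open cardboard carton with lamp starters in it, 90 x 120 x 55. Origin: centre of the underside.
- lampholder: Bystander on the bench to the robot's left: white plastic lamp holder, foot 30 x 50, 40 high. Origin: centre of the underside.
There are look-alikes about, which are no part of the job. Leave any red look-alike of the long_driver alone.

How it is judged:
On the way:
1. the long driver has been lifted clear of the trough in the gripper (height (world z) of long_driver above 0.09 m and contact force between the fingers and long_driver above 2 N and contact force between long_driver and trough below 0.1 N), for 0.2 s.
At the end, for the whole second after the job is handed in: Long driver held at rest in the air by the fingers alone: end face 100 mm (+-20) before the lens, within 15 mm of its axis each way; length within 0.17 rad of the axis, top within 0.2 rad of the picture's up. Short driver within 20 mm, other bystanders within 30 mm of their starts (x of terminal_face in the frame of lens between -0.12 and -0.08 m and y of terminal_face in the frame of lens between -0.015 and 0.015 m and z of terminal_face in the frame of lens between -0.015 and 0.015 m and angle between the x axis of long_driver and the x axis of lens, either way round below 0.17 rad and x of long_driver in the frame of lens below -0.14 m and angle between the z axis of long_driver and the z axis of lens, either way round below 0.2 rad and angle between long_driver's own z axis and vertical below 1 rad and height (world z) of long_driver above 0.1 m and contact force between the fingers and long_driver above 2 N and contact force between long_driver and trough below 0.1 N and contact force between long_driver and camera_stand below 0.1 N and linear speed of long_driver below 0.02 m/s and angular speed of long_driver below 0.15 rad/s and distance of short_driver from where it was at the start of the episode below 0.02 m and distance of each of screwdriver, starter_carton, lampholder from where it was at the start of the episode below 0.03 m); the arm keeps its last pose, push and grip.
It fails at once if the camera or its stand is touched (contact force between camera_stand and anything else above 2 N).
It fails at once if the short driver is disturbed (distance of short_driver from where it was at the start of the episode above 0.03 m).
It fails at once if the screwdriver, carton or lamp holder is disturbed (distance of any of screwdriver, starter_carton, lampholder from where it was at the start of the episode above 0.05 m).
It also fails if it takes over 34 s, if anything falls off the work surface, if the arm or the gripper's body presses on something with over 40 N, if the wrist force passes 120 N, or if a joint passes its speed limit or range.

ROBOT

A 7-joint arm with a two-finger parallel gripper is mounted at the origin on the work surface. World frame = base frame: x ahead of the robot, y to its left, z up, the work surface at z = 0. Lengths are in m, angles in rad, forces in N, time in s.
With the tool pointing down it reaches from about 0.4 to 0.85 m from the base axis. Payload 6.9 kg.
Tool frame: the origin (TCP) lies midway between the tips of the shut fingers; the grasp point (between the pads) lies 19 mm behind it; z points along the fingers, y is the line along which they close (so a half turn about z gives the same grasp; the last joint's range is limited). The gripper opens to 85 mm and grips with 20 to 120 N. Pads are 22 mm wide; open, the fingers measure 114 mm over their backs; the gripper's body (76 mm by 85 mm) begins 54 mm behind the grasp point. The pads swing forward as they close: fully open they stand 13 mm farther back than shut.
Start: joints at [1.367, 0.507, -0.238, 1.5, 0.126, 1.149, -0.155], TCP at [0.19, -0.595, 0.231] pointing down, gripper open.
Joint ranges: [-3.08, 3.08], [-0.24, 2.05], [-1.43, 1.35], [0, 2.5], [-1.52, 4.66], [0.17, 1.96], [-2.89, 2.89]. Speed limits (rad/s): [2.39, 2.39, 3.14, 3.14, 3.14, 3.14, 3.14].

INTERFACE

Orientations are given as a unit quaternion [w, x, y, z].
In Python, from workcell import * gives the robot as it stands.
- The arm moves only by the tool apply_moves, never from a script. Its argument "rows" is a list of rows, each an object with "delta_pos": the shift along the world's x, y, z in m, a list of three; "twist": the turn, a rotation vector about the world's x, y, z in rad, a list of three; "hand": the closure in counts, from 0 (fully open) to 255 (shut). A call has 1 to 5 rows; each row is the pose to reach, as a shift and turn from the pose commanded when the call began; what a row does not reach only later rows make up. A row lasts 1/8 s, in which the tool goes at most 62.5 mm and 10.7 degrees, less where a joint would pass 70% of its speed; a pose out of reach is approached as far as the arm can. A call with a gripper value outside its range is refused whole. The fingers move at their own pace and stop on an object; "newtons" is the grip in N (left out, the last holds). Time passes only in rows, so rows that repeat a pose let the fingers close. It gives the time, the measured TCP pose, the force, the opening and the grip force at its end, in the units of the state.
- sense(): the state, without advancing time (a new reading comes with each control period).
- capture(name): name is "scene" or "top"; returns a dict with "image" (420x560x3 uint8, red, green, blue), "vfov" (degrees; the focal length in pixels is half the picture's height over the tangent of half this angle, whatever the lens; pixels are square), "cx", "cy" (the principal point, pixels), "position" and "orientation" of the camera in the world. Camera axes: x right, y down, z forward; pixel columns grow to the right and rows downward; lengths in m; the calibration is good to about 2 mm. A picture is of the moment at which its call begins. There is no depth.
- finish_job(): hands the job in; it is judged then, once.
Trained networks look in a picture, given as the dict that the camera call returned (one of the last four; its "shot" number tells which), for a name from the list of things; names that differ only in an ending like _2 or _b are one class to them, and where a whole thing is asked for, a point or a joint stands for the part that bears it (a point fixed in the world has none). Each returns a list of dicts, best first, with "score" (0 to 1); they miss things now and then, are a little off and sometimes report something else, mostly with a low value. They report only what shows in the picture. A call takes as long as a camera call. They do not tell look-alikes from the thing itself.
- masks_of(picture, target): "mask" (420x560 bool, what is visible of it) and "box" ([left, top, width, height] in pixels, round what is visible of it).
The state is a dict: "t": time; "joint_pos": joint angles; "joint_vel": joint speeds; "joint_efforts": joint torques, N m; "position": TCP position; "tcp_rot": TCP orientation; "wrist_force": force on the tool from outside, world axes, zero at the start; "torque": the same for the moment, N m; "finger_gap": finger opening in m; "gripper_force": force on a finger pad.
Only numpy, scipy, OpenCV 4.12 (cv2) and the standard library are available. Lean on these libraries where they do the work, as an engineer would, in place of code of your own. Each camera call takes 0.05 s, during which the arm holds its last target. There are 200 camera calls.

## Working session

There is one attempt and no reset: what is moved stays moved. The work goes in short steps, Python scripts to look and compute and a tool call to move; the robot and the scene stay as the last step left them, time stands still between calls to the robot, and variables do not carry over. Pictures are saved under pics/ and viewed, at most 10 in all, crops included, and the job is handed in when it is done.

Besides the shell and the picture viewer there is one more tool, called after ">>>" as a command line: name --argument value ..., lists and objects as JSON in quotes. apply_moves: Moves the arm, as the interface text tells. Its arguments: {"type":"object","properties":{"rows":{"type":"array"},"newtons":{"type":"number"}},"required":["rows"]}

```bash
mkdir -p pics
python3 - <<'E'
from workcell import *
import cv2,pickle,numpy as np
for n in ("scene","top"):
    p=capture(n); cv2.imwrite(f"pics/{n}0.png",p["image"][:,:,::-1]); pickle.dump(p,open(f"{n}0.pkl","wb"))
    print(n,{k:v for k,v in p.items() if k!="image"})
    for t in ("long_driver","short_driver","trough","lens","camera_stand"):
        for d in masks_of(p,t)[:4]: print(t,round(d["score"],2),d["box"])
s=sense(); print(s["t"],s["position"],s["tcp_rot"],s["finger_gap"])
E
```

```text
scene {'vfov': 52.30522813896603, 'cx': 275.31359731927137, 'cy': 206.28315771245767, 'position': array([ 1.47163126, -0.06773933,  1.04337673]), 'orientation': array([-0.28704663,  0.65921651,  0.63134878, -0.29057965]), 'shot': 1}
long_driver 0.97 [192.2, 230.3, 48.7, 16.3]
long_driver 0.86 [203.5, 185.0, 12.7, 32.1]
long_driver 0.63 [115.8, 270.5, 42.5, 38.8]
short_driver 0.78 [254.4, 226.5, 34.6, 20.1]
trough 0.77 [153.9, 214.1, 181.4, 50.6]
lens 0.92 [411.6, 202.3, 40.8, 29.0]
camera_stand 0.98 [396.5, 199.2, 54.6, 105.0]
top {'vfov': 45.72495562308541, 'cx': 281.87331833267365, 'cy': 212.38026495925936, 'position': array([ 0.42425151, -0.0310557 ,  1.49736466]), 'orientation': array([ 0.02838863, -0.69801171,  0.71493555, -0.02899828]), 'shot': 2}
long_driver 0.83 [331.7, 224.4, 51.9, 18.1]
long_driver 0.69 [362.5, 279.5, 14.8, 51.8]
long_driver 0.56 [409.2, 147.5, 34.0, 49.8]
short_driver 0.83 [280.3, 225.9, 31.4, 9.6]
trough 0.92 [222.1, 195.9, 206.6, 65.5]
lens 0.7 [115.2, 117.2, 31.6, 44.1]
camera_stand 0.89 [114.2, 121.7, 59.0, 60.4]
0.6 [ 0.18991537 -0.59543296  0.23126615] [-1.68654031e-05  9.88110663e-01  1.53744325e-01  1.66418449e-05] 0.08530535979757772
```

Run:
```python
import cv2,numpy as np
a=cv2.imread("pics/scene0.png");b=cv2.imread("pics/top0.png")
c=cv2.resize(a[180:320,100:460],(800,311),interpolation=cv2.INTER_CUBIC)
cv2.imwrite("pics/scene_c.png",c)
d=cv2.resize(b[100:345,100:460],(800,544),interpolation=cv2.INTER_CUBIC)
cv2.imwrite("pics/top_c.png",d)
```

```text
(no output)
```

View pics/top_c.png

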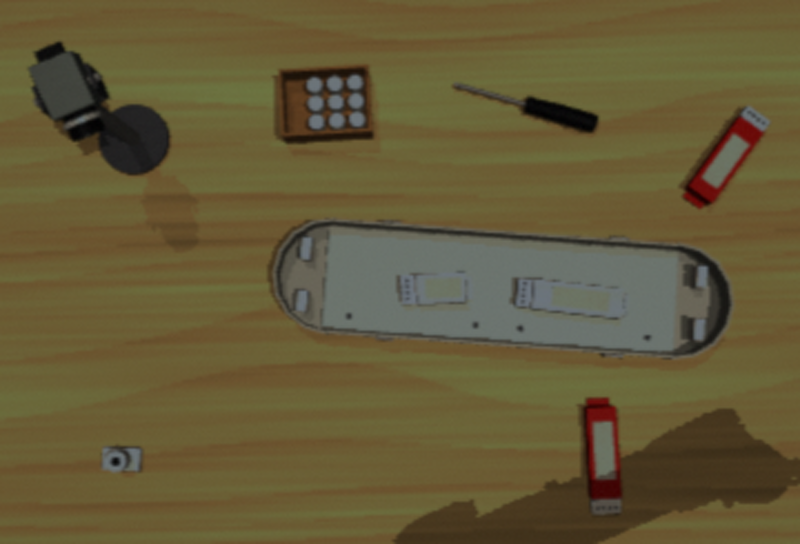

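View pics/scene_c.png

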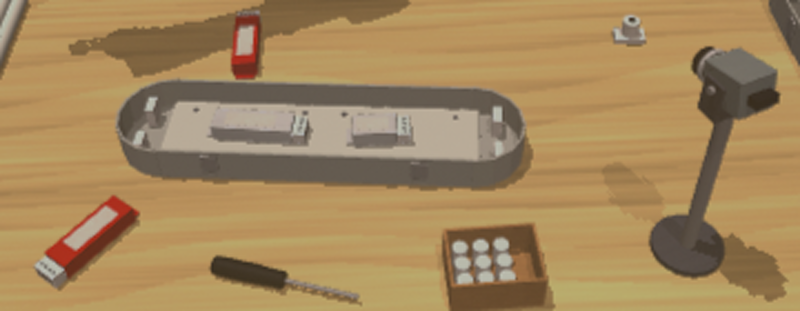

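Top view (crop scale 2.22 from (100,100)). Candidates for the long driver:
- White box in the trough at about (357,233): the longer of the two in the trough.
- Short one at (296,230).
- Red look-alikes at (371,305) and (427,171).

I choose the box at (357,233). The scene view shows the inspection camera at about (425,215) with its barrel pointing up-left. Next comes a close crop of the driver and the camera.

Run:
```python
import cv2,numpy as np
a=cv2.imread("pics/scene0.png");b=cv2.imread("pics/top0.png")
def C(im,x,y,w,h): # 
    r=cv2.resize(im[y:y+h,x:x+w],(400,300),interpolation=cv2.INTER_CUBIC); r=cv2.convertScaleAbs(r,alpha=1.5)
    for i in range(0,w,10): cv2.line(r,(i*400//w,0),(i*400//w,5),(0,0,255),1)
    for j in range(0,h,10): cv2.line(r,(0,j*300//h),(5,j*300//h),(0,0,255),1)
    return r
o=np.vstack([np.hstack([C(a,400,195,60,45),C(b,105,110,80,60)]),np.hstack([C(a,185,215,80,60),C(b,320,205,80,60)])])
cv2.imwrite("pics/zoom.png",o)
```

```text
(no output)
```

View pics/zoom.png

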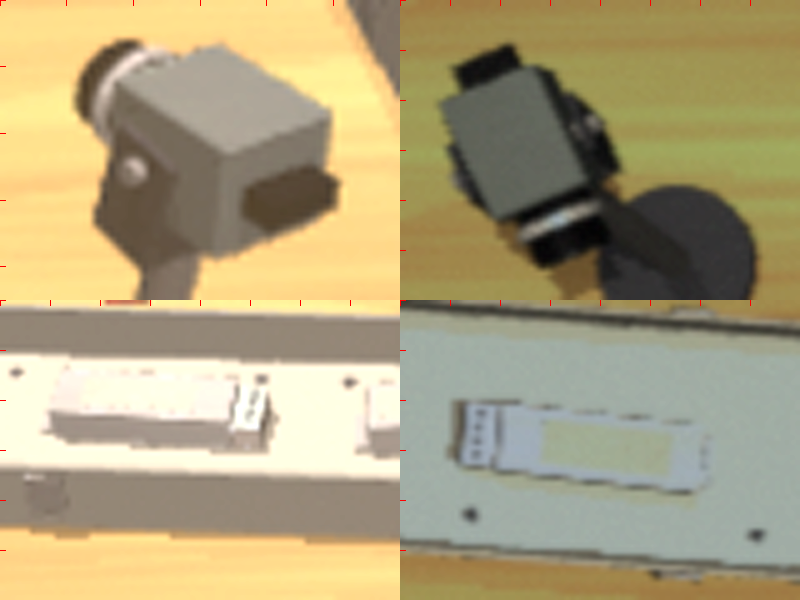

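Bottom-right zoom (5x, origin (320,205)): white aluminium box with label and white terminal block at the left, so this is the long driver. Terminal end is at x≈331.5, box end at x≈380, tab to x≈382. The camera head corners are clear in both views, so I fit the poses.

```bash
cat > h.py <<'E'
import numpy as np,pickle,cv2
from scipy.optimize import least_squares
from scipy.spatial.transform import Rotation as R
def Q(q): return R.from_quat(np.roll(q,-1))
def proj(p,X):
    f=210/np.tan(np.radians(p["vfov"])/2); c=Q(p["orientation"]).inv().apply(np.atleast_2d(X)-p["position"])
    return c[:,:2]/c[:,2:]*f+[p["cx"],p["cy"]]
def lensR(yaw,tilt): return R.from_euler("ZY",[yaw,-tilt])  # x axis raised by tilt
E
python3 - <<'E'
from h import *
S=pickle.load(open("scene0.pkl","rb"));T=pickle.load(open("top0.pkl","rb"))
zs=lambda l,o,k:np.array(l)/k+np.array(o)
# lens model
f,r,w=.027,.089,.025
M=np.array([[f,-w,w],[f,w,w],[r,w,w],[r,-w,w],[r,w,-w],[r,-w,-w]])
sp=zs([[118,72],[222,45],[330,108],[222,155],[325,235],[215,258]],[400,195],400/60)
tp=zs([[590-400,185],[498-400,218],[442-400,105],[545-400,65]],[105,110],5)
def pr(v,z): return lensR(v[2],v[3]).apply(M-[.054,0,0])+[v[0],v[1],z]
def fun(v):
    P=pr(v,v[4]); return np.r_[(proj(S,P)-sp).ravel(),(proj(T,P[:4])-tp).ravel()]
a=least_squares(fun,[.7,.45,.4,.3,.305]); v=a.x
print("hinge,yaw,tilt",v.round(4),"rms",np.sqrt(np.mean(a.fun**2)),a.fun.round(1))
g=lambda u:fun(np.r_[u,.305]); b=least_squares(g,v[:4]); print(b.x.round(4),np.sqrt(np.mean(b.fun**2)))
L=np.r_[b.x[:2],.305]+lensR(*b.x[2:]).apply([-.054,0,0]); print("lens",L.round(4),"pix",proj(S,L),proj(T,L), "foot", proj(T,np.r_[b.x[:2],0]),proj(S,np.r_[b.x[:2],0]))
np.save("lens.npy",np.r_[L,b.x[2:]])
# driver
D=np.array([[.075,.02,.022],[.075,-.02,.022],[-.063,.02,.028],[-.063,-.02,.028]])
# driver +x -> image left (+y); driver +y -> world -x -> image down
dp=zs([[57,465-300],[60,402-300],[297,490-300],[300,425-300]],[320,205],5)
dd=lambda u:(proj(T,R.from_euler("z",u[2]).apply(D)+[u[0],u[1],.014])-dp).ravel()
c=least_squares(dd,[.4,-.2,1.5]); print("driver",c.x.round(4),c.fun.round(1))
P=R.from_euler("z",c.x[2]).apply(D)+[c.x[0],c.x[1],.014]; print("scene pix",proj(S,P).round(1).tolist())
np.save("drv.npy",c.x)
tr=lambda q:(lambda e:e[:2])(None)
# trough rim centre from top bbox
def ray(p,px,z):
    f=210/np.tan(np.radians(p["vfov"])/2); d=Q(p["orientation"]).apply([(px[0]-p["cx"])/f,(px[1]-p["cy"])/f,1]); return p["position"]+d*(z-p["position"][2])/d[2]
print("trough rim centre",ray(T,[222.1+103.3,195.9+32.7],.055).round(4))
print("along-normal wall pts", ray(T,[360,210.5],.055).round(3))
E
```

```text
hinge,yaw,tilt [0.7074 0.3314 0.3481 0.2687 0.3033] rms 1.0458616169066546 [-1.8  1.2 -0.9  0.   0.   0.4 -1.  -1.  -0.6 -0.9 -0.9  1.4 -0.4 -0.
 -1.6  0.9 -1.2 -1.1 -1.9 -0.6]
[0.7079 0.3308 0.3463 0.2699] 1.0768546690727319
lens [0.6589 0.3132 0.2906] pix [[417.07679494 208.47885043]] [[139.29139408 160.27403859]] foot [[160.74484447 162.22108751]] [[408.03218175 291.94329603]]
driver [ 0.4732 -0.2541  1.4477] [ 0.   0.6  0.7 -0.4 -0.6  0.2 -0.1 -0.4]
scene pix [[238.4, 231.4], [236.5, 240.1], [197.4, 228.1], [194.7, 236.7]]
trough rim centre [ 0.4914 -0.1587  0.055 ]
along-normal wall pts [ 0.542 -0.261  0.055]
```

>>> apply_moves --rows '[{"delta_pos": [0.04,0.02,0],"twist": [0,0,0],"hand": 0},{"delta_pos": [0.08,0.05,0],"twist": [0,0,0],"hand": 0}]' --newtons 60

```text
t: 0.85
position: [0.2703, -0.5456, 0.2311]
tcp_rot: [0.0, 0.988, 0.153, 0.0]
wrist_force: [0.9, 0.3, -0.3]
finger_gap: 0.0856
gripper_force: 0.0
```

The fit is good: 1 px rms, and the foot and lens predictions match the picture. Going to above the driver, turning the tool 65° and half-closing the fingers to clear the trough walls.

>>> apply_moves --rows '[{"delta_pos": [0.033,0.048,0],"twist": [0,0,0.18],"hand": 70},{"delta_pos": [0.066,0.096,0],"twist": [0,0,0.36],"hand": 70},{"delta_pos": [0.1,0.144,0],"twist": [0,0,0.54],"hand": 70},{"delta_pos": [0.135,0.192,0],"twist": [0,0,0.72],"hand": 70},{"delta_pos": [0.168,0.24,-0.02],"twist": [0,0,0.9],"hand": 70}]'

```text
t: 1.48
position: [0.4399, -0.3044, 0.2126]
tcp_rot: [0.002, 0.821, 0.571, 0.001]
wrist_force: [1.2, -0.8, 0.1]
finger_gap: 0.0618
gripper_force: 0.0
```

>>> apply_moves --rows '[{"delta_pos": [0.035,0.051,-0.03],"twist": [0,0,0.18],"hand": 70},{"delta_pos": [0.035,0.051,-0.07],"twist": [0,0,0.241],"hand": 70},{"delta_pos": [0.035,0.051,-0.1],"twist": [0,0,0.241],"hand": 70},{"delta_pos": [0.035,0.051,-0.1],"twist": [0,0,0.241],"hand": 70}]'

```text
t: 1.98
position: [0.4717, -0.2538, 0.1096]
tcp_rot: [-0.002, 0.748, 0.663, -0.001]
wrist_force: [-0.3, 0.1, 0.8]
finger_gap: 0.0622
gripper_force: 0.0
```

Run:
```python
from workcell import *
from h import *
s=sense(); d=np.load("drv.npy"); print(s["t"],s["position"],s["tcp_rot"],s["joint_pos"],s["finger_gap"])
ty=Q(s["tcp_rot"]).apply([0,1,0]); print("tool y ang",np.arctan2(ty[1],ty[0]),"want",d[2]+np.pi/2-np.pi)
print("dxy",d[:2]-s["position"][:2])
a=capture("top");b=capture("scene")
C=lambda im,x,y,w,h:cv2.convertScaleAbs(cv2.resize(im[y:y+h,x:x+w,::-1],(400,300),interpolation=cv2.INTER_CUBIC),alpha=1.5)
cv2.imwrite("pics/pre.png",np.hstack([C(b["image"],150,180,120,90),C(a["image"],300,190,100,75)]))
```

```text
1.975 [ 0.47166214 -0.2538416   0.10960448] [-0.00199204  0.7484419   0.66319694 -0.00076038] [ 0.80631459  0.54540658 -0.54168105  1.89208065  0.37700993  0.81081669
 -0.05689153] 0.062180495487250166
tool y ang -0.12062496893190514 want -0.12306906554847696
dxy [ 0.00156798 -0.00021862]
```

View pics/pre.png

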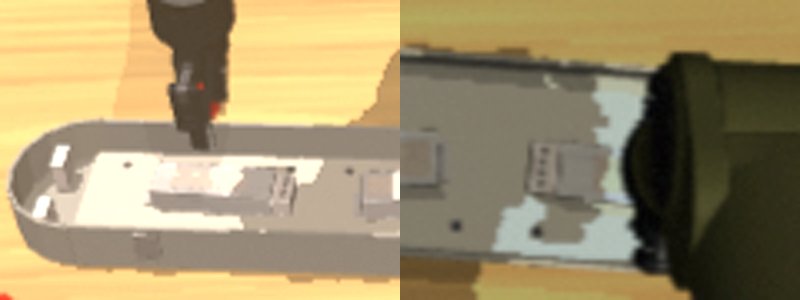

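The scene shows the gripper over the driver's middle at about (210,238) in full-frame pixels. The driver has not moved. Descending.

>>> apply_moves --rows '[{"delta_pos": [0.001,0,-0.04],"twist": [0,0,0],"hand": 70},{"delta_pos": [0.001,0,-0.07],"twist": [0,0,0],"hand": 70},{"delta_pos": [0.001,0,-0.085],"twist": [0,0,0],"hand": 70},{"delta_pos": [0.001,0,-0.092],"twist": [0,0,0],"hand": 70},{"delta_pos": [0.001,0,-0.092],"twist": [0,0,0],"hand": 70}]'

```text
t: 2.7
position: [0.4744, -0.2547, 0.0199]
tcp_rot: [0.0, 0.749, 0.663, 0.0]
wrist_force: [-0.7, -0.6, 0.7]
finger_gap: 0.0621
gripper_force: 0.0
```

>>> apply_moves --rows '[{"delta_pos": [-0.001,0,-0.004],"twist": [0,0,0],"hand": 70},{"delta_pos": [-0.001,0,-0.004],"twist": [0,0,0],"hand": 150},{"delta_pos": [-0.001,0,-0.004],"twist": [0,0,0],"hand": 255},{"delta_pos": [-0.001,0,-0.004],"twist": [0,0,0],"hand": 255},{"delta_pos": [-0.001,0,-0.004],"twist": [0,0,0],"hand": 255}]' --newtons 60

```text
t: 3.32
position: [0.4733, -0.2547, 0.0159]
tcp_rot: [0.001, 0.749, 0.663, 0.0]
wrist_force: [-1.3, 0.2, 6.2]
finger_gap: 0.0391
gripper_force: 61.6
```

>>> apply_moves --rows '[{"delta_pos": [0,0,0.01],"twist": [0,0,0],"hand": 255},{"delta_pos": [0,0,0.04],"twist": [0,0,0],"hand": 255},{"delta_pos": [0,0,0.09],"twist": [0,0,0],"hand": 255},{"delta_pos": [0,0,0.14],"twist": [0,0,0],"hand": 255},{"delta_pos": [0,0,0.16],"twist": [0,0,0],"hand": 255}]'

```text
t: 3.95
position: [0.4739, -0.2545, 0.1787]
tcp_rot: [0.002, 0.749, 0.663, 0.001]
wrist_force: [0.7, 0.0, -1.7]
finger_gap: 0.0389
gripper_force: 60.9
```

```bash
cat >> h.py <<'E'
def target(rel):  # rel: driver pose in tool frame (R,t) -> wanted tool pose
    l=np.load("lens.npy"); RL=lensR(l[3],l[4]); o=l[:3]+RL.apply([-.175,0,-.014])
    Rr,t=rel; RT=RL*Rr.inv(); return RT,o-RT.apply(t),RL
E
python3 - <<'E'
from workcell import *
from h import *
s=sense(); d=np.load("drv.npy"); print(s["t"],s["position"],s["wrist_force"],s["finger_gap"],s["gripper_force"])
# relation at grasp
RT0=Q([.001,.749,.663,0]);p0=np.array([.4733,-.2547,.0159])
tyy=RT0.apply([0,1,0]); RD=R.from_euler("z",np.arctan2(tyy[1],tyy[0])+np.pi/2)
rel=((RT0.inv()*RD),RT0.inv().apply([p0[0] if 0 else d[0]-p0[0],d[1]-p0[1],.014-p0[2]]))
pickle.dump((rel[0].as_quat(),rel[1]),open("rel.pkl","wb"))
RT,p,RL=target(rel); print("tool target",p.round(4),"delta",(p-s["position"]).round(4))
dr=RT*Q(s["tcp_rot"]).inv(); print("twist",dr.as_rotvec().round(4),"back dir",RL.apply([-1,0,0]).round(4))
# split: yaw first then pitch
print("joints",s["joint_pos"].round(2))
E
```

```text
3.95 [ 0.47385378 -0.25450947  0.17867105] [ 0.66971211  0.02993053 -1.65425698] 0.038884628878822304 60.853511095047
tool target [0.5028 0.2567 0.2321] delta [0.0289 0.5112 0.0534]
twist [ 0.2236 -0.1751 -1.0964] back dir [-0.9066 -0.3271 -0.2666]
joints [ 0.85  0.46 -0.59  1.81  0.31  0.96  0.  ]
```

Lifted. The wrist reads about 1.7 N, which matches the driver's weight. Carrying it to a waypoint 10 cm short of the goal, turning on the way.

>>> apply_moves --rows '[{"delta_pos": [0.0,0.04,0.01],"twist": [0.0224,-0.0175,-0.1096],"hand": 255},{"delta_pos": [0.0,0.09,0.02],"twist": [0.0447,-0.035,-0.2193],"hand": 255},{"delta_pos": [-0.01,0.14,0.025],"twist": [0.0671,-0.0525,-0.3289],"hand": 255},{"delta_pos": [-0.02,0.19,0.027],"twist": [0.0894,-0.07,-0.4386],"hand": 255},{"delta_pos": [-0.03,0.24,0.027],"twist": [0.1118,-0.0875,-0.5482],"hand": 255}]'

```text
t: 4.58
position: [0.4422, -0.0128, 0.2029]
tcp_rot: [-0.013, 0.899, 0.433, 0.07]
wrist_force: [0.6, 1.5, -1.3]
finger_gap: 0.0393
gripper_force: 60.6
```

>>> apply_moves --rows '[{"delta_pos": [-0.006,0.048,0.0],"twist": [0.0224,-0.0175,-0.1096],"hand": 255},{"delta_pos": [-0.012,0.096,0.0],"twist": [0.0447,-0.035,-0.2193],"hand": 255},{"delta_pos": [-0.02,0.144,0.0],"twist": [0.0671,-0.0525,-0.3289],"hand": 255},{"delta_pos": [-0.028,0.192,0.0],"twist": [0.0894,-0.07,-0.4386],"hand": 255},{"delta_pos": [-0.032,0.238,0.0],"twist": [0.1118,-0.0875,-0.5482],"hand": 255}]'

```text
t: 5.2
position: [0.4118, 0.2118, 0.2025]
tcp_rot: [-0.023, 0.974, 0.184, 0.129]
wrist_force: [0.8, -0.9, -0.9]
finger_gap: 0.039
gripper_force: 60.7
```

>>> apply_moves --rows '[{"delta_pos": [0,0,0],"twist": [0,0,0],"hand": 255},{"delta_pos": [0,0,0],"twist": [0,0,0],"hand": 255}]'

```text
t: 5.45
position: [0.4122, 0.2102, 0.2021]
tcp_rot: [-0.022, 0.974, 0.186, 0.128]
wrist_force: [-0.1, -0.2, -2.5]
finger_gap: 0.039
gripper_force: 60.8
```

```bash
cat > chk.py <<'E'
from workcell import *
from h import *
import sys
s=sense(); q,t=pickle.load(open("rel.pkl","rb")); rel=(R.from_quat(q),t)
RT,p,RL=target(rel); print(s["t"],s["position"].round(4),"grip",s["gripper_force"],s["finger_gap"])
print("delta",(p-s["position"]).round(4),"twist",(RT*Q(s["tcp_rot"]).inv()).as_rotvec().round(4),"joints",s["joint_pos"].round(2))
RD=Q(s["tcp_rot"])*rel[0]; o=s["position"]+Q(s["tcp_rot"]).apply(rel[1])
D=RD.apply(np.array([[.075,.02,.022],[.075,-.02,.022],[-.063,.02,.028],[-.063,-.02,.028],[.075,.02,0],[.075,-.02,0],[-.063,-.02,0],[-.063,.02,0]]))+o
ims=[]
l=np.load("lens.npy")
for n in("scene","top"):
    P=capture(n); im=P["image"][:,:,::-1].copy(); px=proj(P,D); pl=proj(P,l[:3])[0]; print(n,px.round(1).tolist())
    c=px.mean(0)*.5+pl*.5; x,y=int(c[0]-50),int(c[1]-37); x=max(x,0);y=max(y,0)
    r=cv2.convertScaleAbs(cv2.resize(im[y:y+75,x:x+100],(800,600),interpolation=cv2.INTER_CUBIC),alpha=1.5)[::1,::1]
    cv2.imwrite(f"pics/{sys.argv[1]}_{n}_raw.png",im)
    for u in (px-[x,y])*8: cv2.circle(r,tuple(int(z) for z in u),4,(0,0,255),1)
    cv2.circle(r,tuple(int(z) for z in (pl-[x,y])*8),4,(0,255,0),1)
    print("origin",x,y); ims.append(cv2.resize(r,(800,600)) if n=="scene" else r)
cv2.imwrite(f"pics/{sys.argv[1]}.png",cv2.resize(np.hstack(ims),(800,300),interpolation=cv2.INTER_AREA))
E
python3 chk.py way
```

```text
5.45 [0.4122 0.2102 0.2021] grip 60.806264877319336 0.03896561740313922
delta [0.0906 0.0464 0.03  ] twist [ 0.0052 -0.0065 -0.032 ] joints [-0.14  0.18 -0.51  2.17  0.29  0.58 -2.04]
scene [[376.4, 178.9], [365.0, 182.4], [351.9, 163.0], [341.3, 166.1], [376.5, 185.5], [365.2, 189.0], [341.7, 174.0], [352.2, 170.9]]
origin 337 155
top [[168.4, 238.3], [183.1, 232.1], [190.8, 287.2], [205.3, 281.0], [169.5, 236.5], [183.9, 230.4], [205.8, 277.8], [191.7, 283.9]]
origin 113 172
```

View pics/way.png

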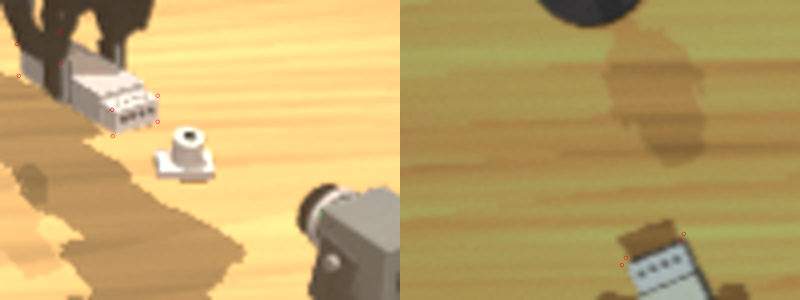

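The predicted driver corners match the picture within about 1 px: the terminal front sits at scene crop (112–157, 96–132), and the lens is at about (318,212). Label and terminals look right. Advancing to the goal.

>>> apply_moves --rows '[{"delta_pos": [0.02,0.012,0.008],"twist": [0.001,-0.001,-0.008],"hand": 255},{"delta_pos": [0.05,0.026,0.016],"twist": [0.003,-0.003,-0.016],"hand": 255},{"delta_pos": [0.075,0.038,0.024],"twist": [0.004,-0.005,-0.025],"hand": 255},{"delta_pos": [0.0906,0.0464,0.03],"twist": [0.005,-0.0065,-0.032],"hand": 255},{"delta_pos": [0.0906,0.0464,0.03],"twist": [0.005,-0.0065,-0.032],"hand": 255}]'

```text
t: 6.18
position: [0.5047, 0.2559, 0.2321]
tcp_rot: [-0.023, 0.977, 0.168, 0.133]
wrist_force: [0.9, -1.4, -2.1]
finger_gap: 0.039
gripper_force: 60.8
```

>>> apply_moves --rows '[{"delta_pos": [0,0,0],"twist": [0,0,0],"hand": 255},{"delta_pos": [0,0,0],"twist": [0,0,0],"hand": 255},{"delta_pos": [0,0,0],"twist": [0,0,0],"hand": 255}]'

```text
t: 6.55
position: [0.503, 0.2566, 0.2321]
tcp_rot: [-0.022, 0.976, 0.17, 0.132]
wrist_force: [0.0, 0.3, -1.8]
finger_gap: 0.0391
gripper_force: 60.8
```

```bash
python3 chk.py goal
```

```text
6.55 [0.503  0.2566 0.2321] grip 60.82742214202881 0.03908361437548552
delta [-0.0002  0.     -0.    ] twist [-0.0006  0.0006  0.002 ] joints [-0.18  0.3  -0.48  1.91  0.33  0.73 -2.08]
scene [[400.5, 190.0], [388.2, 193.6], [373.6, 172.0], [362.2, 175.2], [400.4, 197.0], [388.2, 200.6], [362.4, 183.5], [373.7, 180.3]]
origin 349 160
top [[147.5, 201.2], [162.7, 195.4], [169.0, 252.1], [183.9, 246.4], [149.0, 199.9], [163.9, 194.2], [184.9, 243.8], [170.3, 249.4]]
origin 102 154
```

View pics/goal.png

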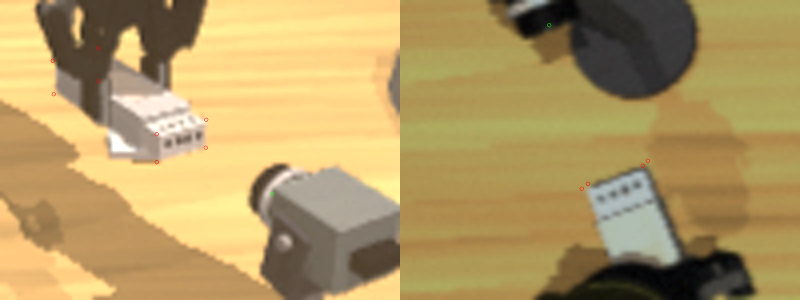

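The driver is 10 cm before the lens, label up. Its front top edge is at top crop (588,189)–(648,168), within 1 px of the prediction. The lens point falls on the barrel end in both views, and the arm is steady. Handing in.

```bash
python3 -c "
from workcell import *
print(finish_job())"
```

```text
the job is handed in; nothing more can be done
None
```

The job is handed in: the arm is holding the long driver still, label up, with its terminal end about 10 cm in front of the lens and aligned with its axis. I confirmed this by measuring the camera pictures; the hand-in gave no verdict.

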